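# Switch from brushes to pastels: close one case, hold the other open

## Robot

A 6-joint arm with a two-finger parallel gripper is mounted at the origin on the work surface. World frame = base frame: x ahead of the robot, y to its left, z up, the work surface at z = 0. Lengths are in m, angles in rad, forces in N, time in s.
With the tool pointing down it reaches from about 0.35 to 0.975 m from the base axis. Payload 4.9 kg.
Tool frame: the origin (TCP) lies at the very end of the fingers, on their centre line; the grasp point (between the pads) lies behind it (manip.pinch_z is the y of the grasp point in the tool frame, in m); y points along the fingers, x is the direction in which the jaws open and shut, and the axes are right-handed (so a half turn about y gives the same grasp; the last joint's range is limited). The gripper opens to 85 mm and grips with 20 to 120 N. Pads are 22 mm wide; open, the fingers measure 114 mm over their backs; the gripper's body (76 mm by 85 mm) begins 54 mm behind the grasp point. The pads swing forward as they close: fully open they stand 13 mm farther back than shut.
Start: joints at [-1.257, 0.053, 1.613, -0, 1.476, -0.119], TCP at [0.262, -0.567, 0.231] pointing down, gripper open.
Joint ranges: [-3.01, 3.01], [-1.01, 2.22], [0.06, 2.58], [-1.02, 4.17], [0.09, 2.62], [-3.14, 3.14]. Speed limits (rad/s): [2.57, 2.57, 3.14, 3.14, 3.14, 3.14].

## Interface

Orientations are given as a unit quaternion [w, x, y, z].
In Python, from plant import manip gives the robot as it stands.
- The arm moves only by the tool drive_tool, never from a script. Its argument "motion" is a list of rows, each a list of 3 entries, a list of its own where there are three numbers: the shift along the tool's x, y, z in units of 25 mm (1.0 is 25 mm), then the turn, a rotation vector about the tool's x, y, z in units of 5 degrees (1.0 is 5 degrees), then the closure, from -1 (fully open) to 1 (shut). A call has 1 to 12 rows; each row shifts and turns the commanded pose from where the row before left it, along the tool's axes as they then stand; what a row does not reach is not made up. A row lasts 1/10 s, in which the tool goes at most 50 mm and 8.59 degrees, less where a joint would pass 70% of its speed; a pose out of reach is approached as far as the arm can. A call is refused whole if a number of a shift passes 1 or a number of a turn 1, either way. A call with a gripper value outside its range is refused whole. The fingers move at their own pace and stop on an object; the grip force is fixed at half the most. Time passes only in rows, so rows that do not move let the fingers close. It gives the time, the measured TCP pose, the force and the opening at its end, in the units of the state.
- manip.state(): the state, without advancing time (a new reading comes with each control period).
- manip.grab_frame(name): name is "scene" or "side" or "wrist"; returns a dict with "img" (384x512x3 uint8, blue, green, red), "range_z" (384x512 float32, m along the optical axis (not along the pixel's ray), 0 where there is no reading), "camera_matrix" (3x3 intrinsics, pixels), "k1" (the pictures are not rectified: a ray, as slopes to the right and down, at radius r is drawn at 1 + k1 r^2 times it, then the intrinsics apply), "world_from_camera" (4x4, takes a point from camera to world coordinates); the wrist camera has in their place "T_tool_cam" (4x4, takes a point from camera to tool coordinates, whose origin is the TCP and whose axes are the tool frame's). Camera axes: x right, y down, z forward; pixel columns grow to the right and rows downward; lengths in m; the calibration is good to about 2 mm. A picture is of the moment at which its call begins: read the wrist's pose just before it.
- manip.job_done(): hands the job in, once; it reports no verdict.
The state is a dict: "time": time; "joint_pos": joint angles; "joint_vel": joint speeds; "joint_efforts": joint torques, N m; "tool_pos": TCP position; "tool_rot": TCP orientation; "contact_force": force on the tool from outside, world axes, zero at the start; "ft_torque": the same for the moment, N m; "gripper_width": opening from 0.0 (shut) to 1.0 (fully open).
Only numpy, scipy, OpenCV 4.12 (cv2) and the standard library are available. Lean on these libraries where they do the work, as an engineer would, in place of code of your own. Each camera call takes 0.05 s, during which the arm holds its last target. There are 200 camera calls.

## Task

I'm done with the brushes and want to pick a pastel: first lower the standing lid of the brush box gently until it is fully closed, without letting it drop shut. Then raise the lid of the pastel box to 50 degrees from closed and keep holding it there with the gripper: it falls shut by itself, so finish while still holding it, and neither slam that lid nor shove the other things on the table about.

Things in the scene. Friction and masses are not known exactly. Their poses are not given: they have to be found in the camera images.
- brush_box: Brush box, the long narrow one, whose lid stands open at the start: plain wooden case fixed to the table, 120 mm deep (its x, front to back) x 240 mm wide (its y) x 55 mm tall without the lid, walls 8 mm. Origin: centre of its underside; its x axis points from the front, where the lid's pull is, to the hinge at the far side; y along the hinge; z up. Its yaw varies up to 0.45 rad either way from facing the robot
- brush_lid: its lid: a wooden board 120 x 240 x 8 mm that covers the whole case, about 0.15 to 0.26 kg, on a free hinge along the far top edge. Origin: on the hinge axis at the middle of its length, which is 60 mm towards +x and 55.5 mm up from the case's origin. When closed its axes are parallel to the case's, and the board's underside is at its z = 0 and lies from x = 0 to x = -120 mm
- brush_pull (a point): centre of that lid's pull: a dowel 36 mm long, 16 mm in diameter, with flat ends, lying along the hinge direction (y), its axis 24 mm above the lid's outer face and 18 mm back from the lid's front edge (lid frame: x = -102, y = 0, z = 32 mm). A thin post 9 x 14 mm under its middle carries it. Pinched by its two flat ends, it can pivot between the fingers while the lid swings
- brush_hinge (a joint): opening angle of that lid in rad: 0 closed flat on the case, grows as the front edge rises, the pull comes up and over towards +x; stop at 1.75 (leaning back past vertical, where it rests by itself). Below about 1.4 it falls shut when let go: no spring, hardly any friction
- pastel_box: Pastel box, the broader and slightly taller one, whose lid is closed at the start: plain wooden case fixed to the table, 170 mm deep (its x, front to back) x 220 mm wide (its y) x 60 mm tall without the lid, walls 8 mm. Origin: centre of its underside; its x axis points from the front, where the lid's pull is, to the hinge at the far side; y along the hinge; z up. Its yaw varies up to 0.45 rad either way from facing the robot
- pastel_lid: its lid: a wooden board 170 x 220 x 8 mm that covers the whole case, about 0.15 to 0.26 kg, on a free hinge along the far top edge. Origin: on the hinge axis at the middle of its length, which is 85 mm towards +x and 60.5 mm up from the case's origin. When closed its axes are parallel to the case's, and the board's underside is at its z = 0 and lies from x = 0 to x = -170 mm
- pastel_pull (a point): centre of that lid's pull: a dowel 36 mm long, 16 mm in diameter, with flat ends, lying along the hinge direction (y), its axis 24 mm above the lid's outer face and 18 mm back from the lid's front edge (lid frame: x = -152, y = 0, z = 32 mm). A thin post 9 x 14 mm under its middle carries it. Pinched by its two flat ends, it can pivot between the fingers while the lid swings
- pastel_hinge (a joint): opening angle of that lid in rad: 0 closed flat on the case, grows as the front edge rises, the pull comes up and over towards +x; stop at 1.75 (leaning back past vertical, where it rests by itself). Below about 1.4 it falls shut when let go: no spring, hardly any friction
- paper_cup: open red cup, 76 mm across the rim, 95 mm tall, standing between the two cases. Loose; not part of the job. Origin: centre of its underside
- eraser: white eraser block, 60 x 25 x 14 mm, lying in front, between the cases and the robot. Loose; not part of the job. Origin: centre of its underside
- fixative: spray can, 52 mm across, 170 mm tall, standing behind the cases. Loose; not part of the job. Origin: centre of its underside
- medium_jar: squat glass jar, 64 mm across, 75 mm tall, standing behind the cases. Loose; not part of the job. Origin: centre of its underside
- tape_roll: roll of paper tape lying flat, 90 mm across, 24 mm tall, behind the cases. Loose; not part of the job. Origin: centre of its underside
- ink_bottle: small black ink bottle, 48 mm across, 60 mm tall, behind the cases. Loose; not part of the job. Origin: centre of its underside
Mind the look-alikes: they are no part of the job. Of the things shaped like the eraser, the white one is meant.

How it is judged:
By the outcome, as a careful person would: the job done as asked, in the order asked, and still so for the second after the job is handed in, while the arm keeps its last pose, push and grip.
It also fails if it takes over 51 s, if anything falls off the work surface, if the arm or the gripper's body presses on something with over 40 N, if the wrist force passes 120 N, or if a joint passes its speed limit or range.

## Working session

There is one attempt and no reset: what is moved stays moved. The work goes in short steps, Python scripts to look and compute and a tool call to move; the robot and the scene stay as the last step left them, time stands still between calls to the robot, and variables do not carry over. Pictures are saved under pics/ and viewed, about 8 in all and at most 12, crops included, and the job is handed in when it is done.

Besides the shell and the picture viewer there is one more tool, called after ">>>" by a JSON object that holds its "method" and its "body", one argument or row to a line. drive_tool: Moves the arm, as the interface text tells. Its arguments: {"type":"object","properties":{"motion":{"type":"array","items":{"type":"array"}}},"required":["motion"]}

```bash
ls; mkdir -p pics; cat > h.py <<'E'
import numpy as np, cv2, pickle
from plant import manip
def grab(n):
    s=manip.state(); f=manip.grab_frame(n); f['state']=s
    pickle.dump(f,open(f'{n}.pkl','wb')); return f
def load(n): return pickle.load(open(f'{n}.pkl','rb'))
def T_tool(s):
    from scipy.spatial.transform import Rotation as R
    T=np.eye(4); T[:3,:3]=R.from_quat(s['tool_rot'],scalar_first=True).as_matrix(); T[:3,3]=s['tool_pos']; return T
def cloud(f):
    K=f['camera_matrix']; k1=f['k1']; z=f['range_z']; h,w=z.shape
    D=np.array([k1,0,0,0,0],float)
    u,v=np.meshgrid(np.arange(w),np.arange(h))
    p=cv2.undistortPoints(np.stack([u,v],-1).reshape(-1,1,2).astype(float),np.array(K,float),D).reshape(h,w,2)
    P=np.concatenate([p*z[...,None],z[...,None],np.ones((h,w,1))],-1)
    W=np.array(f['world_from_camera']) if 'world_from_camera' in f else T_tool(f['state'])@np.array(f['T_tool_cam'])
    X=(P@W.T)[...,:3]; X[z==0]=np.nan; return X
E
python3 - <<'E'
from h import *
print(manip.state(), manip.pinch_z)
for n in('scene','side'):
    f=grab(n); cv2.imwrite(f'pics/{n}0.png',f['img']); print(np.round(f['world_from_camera'],3),f['k1'],f['camera_matrix'])
a=np.hstack([cv2.resize(load(n)['img'],(400,300)) for n in('scene','side')])
E
```

```text
pics
{'time': 0.0, 'joint_pos': array([-1.25700078e+00,  5.33523740e-02,  1.61428336e+00, -7.06243257e-06,
        1.47601819e+00, -1.18975862e-01]), 'joint_vel': array([ 5.77855840e-05, -2.75069757e-03, -1.47292513e-03,  9.25788329e-05,
       -1.90186447e-03,  1.69181028e-03]), 'joint_efforts': array([-6.23212018e-04, -3.93681121e+01, -3.70177746e+01, -9.25045470e-05,
        7.14503549e-03, -1.14502635e-05]), 'tool_pos': array([ 0.26193608, -0.56677618,  0.23007217]), 'tool_rot': array([ 0.59615107, -0.5952294 ,  0.38155356, -0.38042442]), 'contact_force': array([-0.78673969, -1.11395034,  0.32544355]), 'ft_torque': array([ 0.01161118, -0.00743407, -0.03523151]), 'gripper_width': 1.0020842562452623} -0.0187
[[ 0.469  0.558 -0.685  1.396]
 [ 0.883 -0.316  0.347 -0.447]
 [-0.023 -0.767 -0.641  0.889]
 [ 0.     0.     0.     1.   ]] -0.13100516249733626 [[497.27677807   0.         256.40615264]
 [  0.         497.27677807 188.33478586]
 [  0.           0.           1.        ]]
[[-0.826 -0.307  0.473  0.127]
 [-0.564  0.472 -0.678  0.577]
 [-0.016 -0.827 -0.563  0.567]
 [ 0.     0.     0.     1.   ]] -0.0463410341326318 [[353.34593735   0.         253.51984473]
 [  0.         353.34593735 186.55912802]
 [  0.           0.           1.        ]]
```

View pics/scene0.png

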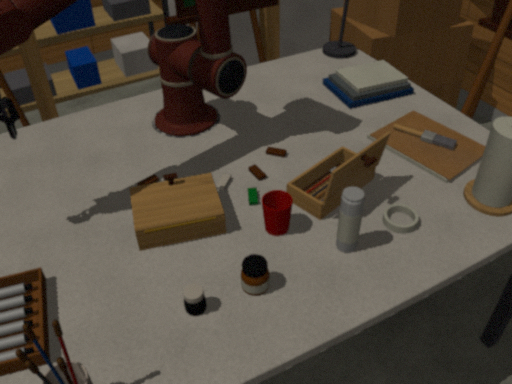

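View pics/side0.png

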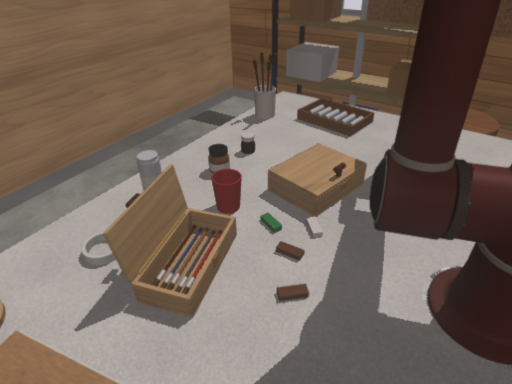

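Scene view: the brush box with its lid standing open is at about (335,180), the pastel box closed at (180,210), and the cup between them at (277,212). In the side view the pastel pull is at (339,170), the brush box at (190,255) and the white eraser at (315,226). The look-alikes for the eraser are the green block at (271,222) and the brown ones at (290,250), (292,292) and (133,201). The only other box-like things are the tray at (335,116) and the board and book, and none of them has a lid with a dowel pull.

```bash
python3 - <<'E'
from h import *
C={n:cloud(load(n)) for n in('scene','side')}
P=np.concatenate([c.reshape(-1,3) for c in C.values()]); P=P[~np.isnan(P[:,0])]
for n,(u,v) in dict(scene=(180,200),).items(): print(n,C[n][v,u])
for nm,(u,v) in dict(pastel=(310,175),pull=(339,170),brush=(190,255),lid=(150,225),cup=(228,180),eraser=(315,226)).items(): print(nm,C['side'][v,u].round(3))
# table bias
for n in C: 
    c=C[n].reshape(-1,3); c=c[np.abs(c[:,2])<0.01]; print(n,'table z',np.median(c[:,2]))
c0=C['side'][175,310]; 
for n in C:
    c=C[n].reshape(-1,3); q=c[(np.hypot(*(c[:,:2]-c0[:2]).T)<0.17)&(np.abs(c[:,2]-.0685)<.006)]
    r=cv2.minAreaRect(q[:,:2].astype(np.float32)*1000); print(n,'pastel',len(q),r,np.median(q[:,2]))
    q=c[(np.hypot(*(c[:,:2]-c0[:2]).T)<0.2)&(c[:,2]>.085)&(c[:,2]<.12)]
    print(' pull',len(q),q.mean(0) if len(q) else 0, q.max(0) if len(q) else 0,q.min(0))
c0=C['side'][255,190]
for n in C:
    c=C[n].reshape(-1,3); d=np.hypot(*(c[:,:2]-c0[:2]).T)
    q=c[(d<0.15)&(np.abs(c[:,2]-.053)<.006)]
    r=cv2.minAreaRect(q[:,:2].astype(np.float32)*1000); print(n,'brush rim',len(q),r)
    q=c[(d<0.2)&(c[:,2]>.075)&(c[:,2]<.25)]; q0=q
    m=np.median(q,0);
    for _ in range(5):
        U,S,V=np.linalg.svd(q-q.mean(0),full_matrices=False); nrm=V[2]; mm=q.mean(0); q=q0[np.abs((q0-mm)@nrm)<.006]
    print(' lid plane',len(q),nrm,mm,q.min(0),q.max(0))
# height map top view
H=np.zeros((600,800),np.float32)
ok=(P[:,0]>.2)&(P[:,0]<.99)&(P[:,1]>-.5)&(P[:,1]<.5)&(P[:,2]>-.01)&(P[:,2]<.3)
q=P[ok]; i=((1.0-q[:,0])/.8*600).astype(int).clip(0,599); j=((.5-q[:,1])*800).astype(int).clip(0,799)
np.maximum.at(H,(i,j),q[:,2]+.01)
H=cv2.dilate(H,np.ones((3,3)))
cv2.imwrite('pics/top.png',cv2.applyColorMap((H/.2*255).clip(0,255).astype(np.uint8),cv2.COLORMAP_TURBO))
E
```

```text
scene [ 0.46530444 -0.19254902  0.06931475]
pastel [ 0.452 -0.147  0.07 ]
pull [ 0.386 -0.175  0.093]
brush [0.555 0.208 0.02 ]
lid [0.612 0.25  0.108]
cup [ 0.625 -0.02   0.063]
eraser [ 0.376 -0.032  0.014]
scene table z -1.9118525103611894e-05
side table z 0.0006163038008553112
scene pastel 3855 ((458.4234924316406, -204.1021728515625), (219.95413208007812, 179.2918701171875), 77.19255065917969) 0.06806639312877638
 pull 145 [ 0.47035032 -0.11887238  0.09387041] [0.614254   0.0105527  0.10423568] [ 0.38649119 -0.20865863  0.08506752]
side pastel 2656 ((455.1710205078125, -201.17796325683594), (224.195068359375, 172.5724334716797), 77.9728775024414) 0.06969202069589084
 pull 139 [ 0.467543   -0.11642025  0.09464636] [0.6100702  0.01164822 0.10342871] [ 0.38014661 -0.20667756  0.08502592]
scene brush rim 505 ((551.9168090820312, 215.79693603515625), (132.5747528076172, 245.33851623535156), 16.43421745300293)
 lid plane 324 [ 0.74879146  0.15330354 -0.64483283] [0.6338738  0.21353043 0.13643721] [0.58703802 0.02757299 0.0758372 ] [0.66510796 0.35268183 0.1603021 ]
side brush rim 1631 ((547.3302001953125, 216.28358459472656), (126.21167755126953, 243.48910522460938), 15.884259223937988)
 lid plane 4038 [-0.93450297 -0.28543313  0.21267846] [0.61046393 0.25724594 0.12334752] [0.57241982 0.12136856 0.07501165] [0.66529282 0.3573133  0.17501277]
```

View pics/top.png

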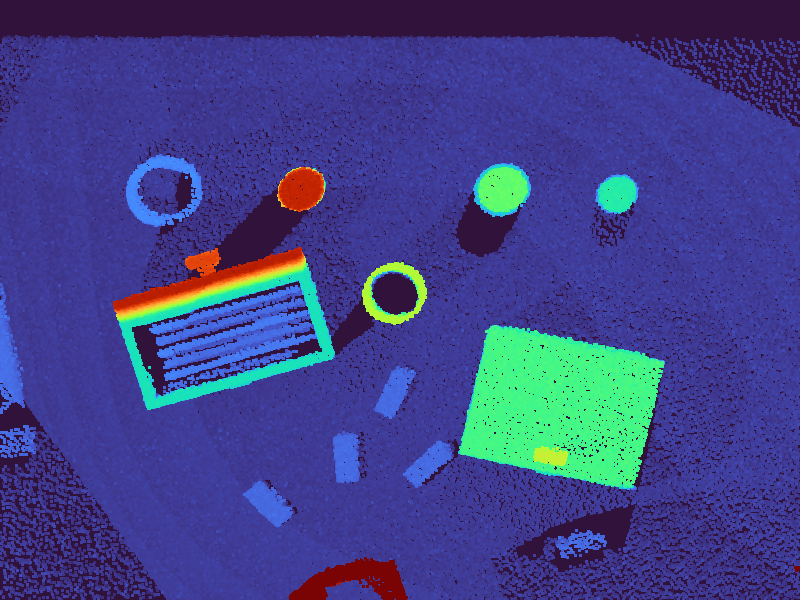

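The height map shows both boxes clearly: brush at yaw ≈ +16.5° with its pull at about px (203,262), and pastel at yaw ≈ -12.4° with its pull at px (551,456). Both agree with the geometry predicted from the given sizes. Next I'll work out the approach in tool units.

```bash
cat >> h.py <<'E'
from scipy.spatial.transform import Rotation as R
BR=dict(c=np.array([.5496,.216]),yaw=np.radians(16.3),dx=.060,h=.0555,px=.102)
PA=dict(c=np.array([.457,-.203]),yaw=np.radians(-12.5),dx=.085,h=.0605,px=.152)
def pull(b,th):
    x=b['dx']-b['px']*np.cos(th)+.032*np.sin(th); z=b['h']+b['px']*np.sin(th)+.032*np.cos(th)
    return np.array([*(b['c']+x*np.array([np.cos(b['yaw']),np.sin(b['yaw'])])),z])
def Rgoal(yaw,tilt=0):
    # tool x along +-hinge; tool y down, tilted so the tool leans (tilt>0: fingers point also to +box x)
    x=np.array([-np.sin(yaw),np.cos(yaw),0]); bx=np.array([np.cos(yaw),np.sin(yaw),0])
    y=-np.cos(tilt)*np.array([0,0,1])+np.sin(tilt)*bx
    Rc=T_tool(manip.state())[:3,:3]
    if Rc[:,0]@x<0: x=-x
    return np.stack([x,y,np.cross(x,y)],1)
def togo(pg,Rg,off=.0187):
    "grasp point goal pg; print turn (units), then shift (units) in goal axes"
    T=T_tool(manip.state()); rv=R.from_matrix(T[:3,:3].T@Rg).as_rotvec()
    d=pg+Rg[:,1]*off-T[:3,3]
    print('turn units',np.degrees(rv).round(2)/5,'shift units in goal axes',(Rg.T@d/.025).round(2),'in world mm',(d*1000).round(1))
E
python3 - <<'E'
from h import *
T=T_tool(manip.state()); print(T.round(3))
print('pulls',pull(BR,1.75),pull(BR,0),pull(PA,0),pull(PA,np.radians(50)))
p=pull(BR,1.75); p[2]+=.11
togo(p,Rgoal(BR['yaw']))
C=cloud(load('side')).reshape(-1,3)
for n in('scene','side'):
    C=cloud(load(n)).reshape(-1,3)
    q=C[(np.hypot(C[:,0]-.653,C[:,1]-.247)<.04)&(C[:,2]>.08)]
    ly=(q[:,:2]-BR['c'])@np.array([[np.cos(BR['yaw']),-np.sin(BR['yaw'])],[np.sin(BR['yaw']),np.cos(BR['yaw'])]])
    s=ly[:,0]>.095
    print(n,s.sum(),'box-frame pull pts x,y min max',ly[s].min(0),ly[s].max(0),q[s].min(0),q[s].max(0))
E
```

```text
[[ 0.419 -0.001  0.908  0.262]
 [-0.908  0.002  0.419 -0.567]
 [-0.002 -1.     0.     0.23 ]
 [ 0.     0.     0.     1.   ]]
pulls [0.65486055 0.24678034 0.15016269] [0.50928818 0.204212   0.0875    ] [ 0.39158817 -0.18849855  0.0925    ] [ 0.46852977 -0.20555609  0.19750796]
turn units [-0.     1.7   -0.022] shift units in goal axes [-26.83  -0.45  24.22] in world mm [392.9 813.6  11.3]
scene 105 box-frame pull pts x,y min max [ 0.09505006 -0.0202494 ] [0.1161469  0.01881029] [0.63976838 0.22572015 0.14246573] [0.66669671 0.26594928 0.15885879]
side 74 box-frame pull pts x,y min max [ 0.10106304 -0.01646767] [0.11257873 0.02118649] [0.64200535 0.22892307 0.14842287] [0.66150879 0.26707458 0.15944147]
```

>>> {"method": "drive_tool", "body": {
  "motion": [
    [[0,-0.3,0],[0,0.85,0],-1],
    [[0,-0.2,0],[0,0.85,0],-1],
    [[-1,0,0.9],[0,0,0],-1],
    [[-1,0,0.9],[0,0,0],-1],
    [[-1,0,0.9],[0,0,0],-1],
    [[-1,0,0.9],[0,0,0],-1],
    [[-1,0,0.9],[0,0,0],-1],
    [[-1,0,0.9],[0,0,0],-1],
    [[-1,0,0.9],[0,0,0],-1],
    [[-1,0,0.9],[0,0,0],-1],
    [[-1,0,0.9],[0,0,0],-1],
    [[-1,0,0.9],[0,0,0],-1]
  ]
}}

```text
time: 1.3
tool_pos: [0.4081, -0.2628, 0.2433]
tool_rot: [0.566, -0.566, 0.424, -0.424]
contact_force: [-0.2, -0.3, -0.3]
gripper_width: 1.0
```

>>> {"method": "drive_tool", "body": {
  "motion": [
    [[-1,0,0.9],[0,0,0],-1],
    [[-1,0,0.9],[0,0,0],-1],
    [[-1,0,0.9],[0,0,0],-1],
    [[-1,0,0.9],[0,0,0],-1],
    [[-1,0,0.9],[0,0,0],-1],
    [[-1,0,0.9],[0,0,0],-1],
    [[-1,0,0.9],[0,0,0],-1],
    [[-1,0,0.9],[0,0,0],-1],
    [[-1,0,0.9],[0,0,0],-1],
    [[-1,0,0.9],[0,0,0],-1],
    [[-1,0,0.9],[0,0,0],-1],
    [[-1,0,0.9],[0,0,0],-1]
  ]
}}

```text
time: 2.5
tool_pos: [0.583, 0.1008, 0.2431]
tool_rot: [-0.566, 0.566, -0.424, 0.424]
contact_force: [1.2, -0.1, 0.0]
gripper_width: 0.998
```

>>> {"method": "drive_tool", "body": {
  "motion": [
    [[-1,0,0.9],[0,0,0],-1],
    [[-1,0,0.9],[0,0,0],-1],
    [[-1,0,0.9],[0,0,0],-1],
    [[-0.6,0,0.4],[0,0,0],-1],
    [[0,0,0],[0,0,0],-1],
    [[0,0,0],[0,0,0],-1]
  ]
}}

```text
time: 3.1
tool_pos: [0.6316, 0.2072, 0.2433]
tool_rot: [-0.565, 0.566, -0.424, 0.424]
contact_force: [0.5, 0.1, 0.7]
gripper_width: 1.003
```

```bash
python3 - <<'E'
from h import *
s=manip.state(); print(s['time'],s['tool_pos'],s['joint_pos'].round(2),s['contact_force'].round(1))
p=pull(BR,1.75); togo(p,Rgoal(BR['yaw']))
f=grab('wrist'); cv2.imwrite('pics/w1.png',f['img'])
C=cloud(f).reshape(-1,3)
q=C[(np.hypot(C[:,0]-.653,C[:,1]-.247)<.04)&(C[:,2]>.135)&(C[:,2]<.2)]
y=BR['yaw'];ly=(q[:,:2]-BR['c'])@np.array([[np.cos(y),-np.sin(y)],[np.sin(y),np.cos(y)]])
s=ly[:,0]>.097
print(s.sum(),ly[s].min(0),ly[s].max(0),q[s].min(0),q[s].max(0))
e=(ly[:,0]<.095); print('lid',ly[e].min(0),ly[e].max(0),q[e].max(0)) if e.any() else 0
E
```

```text
3.1 [0.63161556 0.20718264 0.24329888] [ 0.21  0.14  1.5  -0.    1.5   1.49] [0.5 0.1 0.7]
turn units [0.014 0.002 0.006] shift units in goal axes [-1.26  4.47  1.34] in world mm [  23.2   39.6 -111.8]
882 [ 0.09705577 -0.01526823] [0.11755521 0.02095663] [0.64026826 0.23050718 0.14563218] [0.66630265 0.26817076 0.15810124]
lid [ 0.08067279 -0.03392387] [0.09481216 0.03509197] [0.64441356 0.27456339 0.17301632]
```

View pics/w1.png

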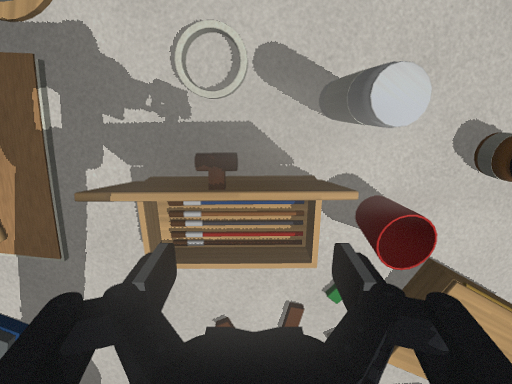

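The wrist view shows the pull at px (216,162) behind the standing lid, with the fingers still short of it. Measured from here, the pull is about 3 mm toward box +y of my estimate. I'll align, descend and grip.

>>> {"method": "drive_tool", "body": {
  "motion": [
    [[-0.7,0,0.7],[0,0,0],-1],
    [[-0.7,0,0.7],[0,0,0],-1],
    [[0,0.8,0],[0,0,0],-1],
    [[0,0.8,0],[0,0,0],-1],
    [[0,0.8,0],[0,0,0],-1],
    [[0,0.8,0],[0,0,0],-1],
    [[0,0.7,0],[0,0,0],-1],
    [[0,0.55,0],[0,0,0],-1],
    [[0,0,0],[0,0,0],-1]
  ]
}}

```text
time: 4.05
tool_pos: [0.6543, 0.2499, 0.1296]
tool_rot: [-0.564, 0.567, -0.425, 0.423]
contact_force: [-0.7, -0.0, -0.0]
gripper_width: 0.997
```

>>> {"method": "drive_tool", "body": {
  "motion": [
    [[0,0,0],[0,0,0],0],
    [[0,0,0],[0,0,0],0.3],
    [[0,0,0],[0,0,0],1],
    [[0,0,0],[0,0,0],1],
    [[0,0,0],[0,0,0],1]
  ]
}}

```text
time: 4.55
tool_pos: [0.6573, 0.249, 0.1348]
tool_rot: [-0.565, 0.566, -0.422, 0.426]
contact_force: [0.2, -7.0, 3.9]
gripper_width: 0.403
```

```bash
python3 - <<'E'
from h import *
s=manip.state(); print(s['time'],s['tool_pos'],s['contact_force'].round(1),s['gripper_width'],manip.pinch_z)
p=pull(BR,1.75); togo(p,Rgoal(BR['yaw']))
f=grab('wrist'); cv2.imwrite('pics/w2.png',f['img'])
E
```

```text
4.55 [0.65727708 0.24895895 0.13482066] [ 0.2 -7.   3.9] 0.40302293721708504 -0.0187
turn units [-0.024 -0.006  0.054] shift units in goal axes [ 0.06  0.13 -0.12] in world mm [-2.4 -2.2 -3.4]
```

View pics/w2.png

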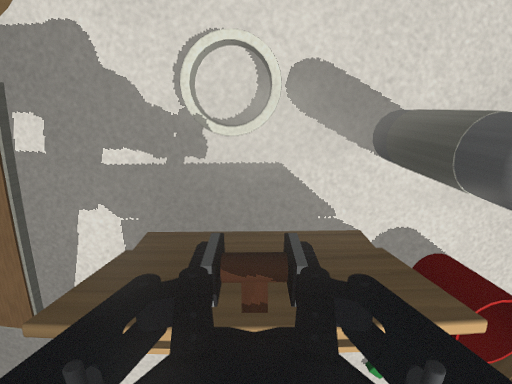

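The wrist view shows the dowel pinched between the pads at px (255,270), with the lid in front of it. Now the arc steps for lowering.

```bash
python3 - <<'E'
from h import *
def arc(b,t0,t1,n):
    t=np.linspace(t0,t1,n+1); P=np.array([[b['dx']-b['px']*np.cos(a)+.032*np.sin(a),b['h']+b['px']*np.sin(a)+.032*np.cos(a)] for a in t])
    d=np.diff(P,axis=0)/.025
    for a,r in zip(t[1:],d): print(round(a,3),'y',round(-r[1],2),'z',round(r[0],2))
arc(BR,1.75,0,36)
E
```

```text
1.701 y -0.09 z -0.19
1.653 y -0.08 z -0.19
1.604 y -0.07 z -0.19
1.556 y -0.06 z -0.2
1.507 y -0.05 z -0.2
1.458 y -0.04 z -0.2
1.41 y -0.03 z -0.2
1.361 y -0.02 z -0.21
1.312 y -0.01 z -0.21
1.264 y -0.0 z -0.21
1.215 y 0.01 z -0.21
1.167 y 0.02 z -0.21
1.118 y 0.03 z -0.21
1.069 y 0.04 z -0.2
1.021 y 0.05 z -0.2
0.972 y 0.06 z -0.2
0.924 y 0.07 z -0.2
0.875 y 0.07 z -0.19
0.826 y 0.08 z -0.19
0.778 y 0.09 z -0.19
0.729 y 0.1 z -0.18
0.681 y 0.11 z -0.18
0.632 y 0.12 z -0.17
0.583 y 0.13 z -0.16
0.535 y 0.14 z -0.16
0.486 y 0.14 z -0.15
0.438 y 0.15 z -0.14
0.389 y 0.16 z -0.14
0.34 y 0.16 z -0.13
0.292 y 0.17 z -0.12
0.243 y 0.17 z -0.11
0.194 y 0.18 z -0.1
0.146 y 0.18 z -0.09
0.097 y 0.19 z -0.09
0.049 y 0.19 z -0.08
0.0 y 0.2 z -0.07
```

>>> {"method": "drive_tool", "body": {
  "motion": [
    [[0,-0.09,-0.19],[0,0,0],1],
    [[0,-0.08,-0.19],[0,0,0],1],
    [[0,-0.07,-0.19],[0,0,0],1],
    [[0,-0.06,-0.2],[0,0,0],1],
    [[0,-0.05,-0.2],[0,0,0],1],
    [[0,-0.04,-0.2],[0,0,0],1],
    [[0,-0.03,-0.2],[0,0,0],1],
    [[0,-0.02,-0.21],[0,0,0],1],
    [[0,-0.01,-0.21],[0,0,0],1],
    [[0,0,-0.21],[0,0,0],1],
    [[0,0.01,-0.21],[0,0,0],1],
    [[0,0.02,-0.21],[0,0,0],1]
  ]
}}

```text
time: 5.8
tool_pos: [0.6023, 0.2325, 0.1476]
tool_rot: [0.568, -0.563, 0.42, -0.428]
contact_force: [6.8, -5.4, 7.3]
gripper_width: 0.403
```

```bash
cat >> h.py <<'E'
def chk(b,th):
    s=manip.state(); T=T_tool(s); g=T[:3,3]-.0187*T[:3,1]; p=pull(b,th)
    y=b['yaw']; M=np.array([[np.cos(y),-np.sin(y)],[np.sin(y),np.cos(y)]])
    l=(g[:2]-b['c'])@M; lp=(p[:2]-b['c'])@M
    print(round(s['time'],2),'grasp in box x,y,z',l.round(4),g[2].round(4),'model',lp.round(4),p[2].round(4),'F',s['contact_force'].round(1),'w',round(s['gripper_width'],3))
E
python3 -c "
from h import *
chk(BR,1.167)"
```

```text
5.8 grasp in box x,y,z [0.055  0.0012] 0.1663 model [ 0.0493 -0.    ] 0.1619 F [ 6.8 -5.4  7.3] w 0.403
```

>>> {"method": "drive_tool", "body": {
  "motion": [
    [[0,0.03,-0.21],[0,0,0],1],
    [[0,0.04,-0.2],[0,0,0],1],
    [[0,0.05,-0.2],[0,0,0],1],
    [[0,0.06,-0.2],[0,0,0],1],
    [[0,0.07,-0.2],[0,0,0],1],
    [[0,0.07,-0.19],[0,0,0],1],
    [[0,0.08,-0.19],[0,0,0],1],
    [[0,0.09,-0.19],[0,0,0],1],
    [[0,0.1,-0.18],[0,0,0],1],
    [[0,0.11,-0.18],[0,0,0],1],
    [[0,0.12,-0.17],[0,0,0],1],
    [[0,0.13,-0.16],[0,0,0],1]
  ]
}}

```text
time: 7.0
tool_pos: [0.5479, 0.2163, 0.1274]
tool_rot: [0.567, -0.564, 0.42, -0.428]
contact_force: [-7.2, -13.2, 25.2]
gripper_width: 0.409
```

```bash
python3 -c "
from h import *
chk(BR,.583)"
```

```text
7.0 grasp in box x,y,z [-0.0018  0.0009] 0.1461 model [-0.0075  0.    ] 0.1384 F [ -7.2 -13.2  25.2] w 0.409
```

A mostly radial push of about 25 N has built up because the commanded arc lies slightly inside the true one. I'll relieve it before going on.

>>> {"method": "drive_tool", "body": {
  "motion": [
    [[0.05,-0.08,-0.06],[0,0,0],1],
    [[0.05,-0.08,-0.06],[0,0,0],1],
    [[0,0,0],[0,0,0],1]
  ]
}}

```text
time: 7.3
tool_pos: [0.5441, 0.215, 0.1252]
tool_rot: [0.568, -0.563, 0.422, -0.427]
contact_force: [5.7, 0.4, -2.4]
gripper_width: 0.402
```

```bash
python3 -c "
from h import *
chk(BR,.583)"
```

```text
7.3 grasp in box x,y,z [-0.0057  0.0006] 0.1439 model [-0.0075  0.    ] 0.1384 F [ 5.7  0.4 -2.4] w 0.402
```

>>> {"method": "drive_tool", "body": {
  "motion": [
    [[0,0.14,-0.16],[0,0,0],1],
    [[0,0.14,-0.15],[0,0,0],1],
    [[0,0.15,-0.14],[0,0,0],1],
    [[0,0.16,-0.14],[0,0,0],1],
    [[0,0.16,-0.13],[0,0,0],1],
    [[0,0.17,-0.12],[0,0,0],1],
    [[0,0.17,-0.11],[0,0,0],1],
    [[0,0.18,-0.1],[0,0,0],1]
  ]
}}

```text
time: 8.1
tool_pos: [0.5155, 0.2065, 0.093]
tool_rot: [-0.565, 0.567, -0.424, 0.424]
contact_force: [-5.0, -4.9, 8.2]
gripper_width: 0.406
```

```bash
python3 -c "
from h import *
chk(BR,.194)"
```

```text
8.1 grasp in box x,y,z [-0.0354  0.0005] 0.1117 model [-0.0339  0.    ] 0.1066 F [-5.  -4.9  8.2] w 0.406
```

>>> {"method": "drive_tool", "body": {
  "motion": [
    [[0,0.09,-0.05],[0,0,0],1],
    [[0,0.09,-0.05],[0,0,0],1],
    [[0,0.09,-0.04],[0,0,0],1],
    [[0,0.09,-0.04],[0,0,0],1],
    [[0,0.09,-0.04],[0,0,0],1],
    [[0,0.09,-0.04],[0,0,0],1],
    [[0,0.1,-0.04],[0,0,0],1],
    [[0,0.1,-0.03],[0,0,0],1],
    [[0,0,0],[0,0,0],1],
    [[0,0,0],[0,0,0],1]
  ]
}}

```text
time: 9.1
tool_pos: [0.507, 0.204, 0.0734]
tool_rot: [-0.565, 0.567, -0.424, 0.424]
contact_force: [-3.1, -6.6, 5.6]
gripper_width: 0.402
```

```bash
python3 -c "
from h import *
chk(BR,0)
for n in('side',):
    f=grab(n); c=cloud(f).reshape(-1,3); y=BR['yaw']
    l=(c[:,:2]-BR['c'])@np.array([[np.cos(y),-np.sin(y)],[np.sin(y),np.cos(y)]])
    q=(np.abs(l[:,1])<.11)&(np.abs(l[:,0])<.055)&(c[:,2]<.085)&(c[:,2]>.05)
    A=np.c_[l[q],np.ones(q.sum())]; co=np.linalg.lstsq(A,c[q,2],rcond=None)[0]; print(q.sum(),co, 'front z',co@[-.06,0,1],'back',co@[.06,0,1])
    cv2.imwrite('pics/s2.png',f['img'])
"
```

```text
9.1 grasp in box x,y,z [-0.0442  0.0004] 0.0921 model [-0.042 -0.   ] 0.0875 F [-3.1 -6.6  5.6] w 0.402
2679 [-0.09181435 -0.00446961  0.068861  ] front z 0.07436985947084729 back 0.06335213756666591
```

```bash
cat >> h.py <<'E'
def lidfit(b,n,D,W,f=None):
    f=f or grab(n); c=cloud(f).reshape(-1,3); y=b['yaw']
    l=(c[:,:2]-b['c'])@np.array([[np.cos(y),-np.sin(y)],[np.sin(y),np.cos(y)]])
    q=(np.abs(l[:,1])<W/2-.01)&(np.abs(l[:,1])>.06)&(np.abs(l[:,0])<D/2-.008)&(c[:,2]<.2)&(c[:,2]>.05)
    A=np.c_[l[q],np.ones(q.sum())]; z=c[q,2]; k=np.ones(len(z),bool)
    for _ in range(6): co=np.linalg.lstsq(A[k],z[k],rcond=None)[0]; k=np.abs(A@co-z)<.004
    print(n,k.sum(),len(z),co.round(4),'angle',np.arctan(-co[0]).round(4))
E
python3 -c "
from h import *
lidfit(BR,'side',.12,.24,load('side'))
lidfit(BR,'scene',.12,.24)"
```

```text
side 1213 1314 [-0.0846 -0.0029  0.0687] angle 0.0844
scene 919 1004 [-0.0882  0.0001  0.0681] angle 0.0879
```

The lid plane reads about 5° open in both cameras, so it isn't closed yet. I'll lower it the remaining 9 mm.

>>> {"method": "drive_tool", "body": {
  "motion": [
    [[0,0.07,-0.03],[0,0,0],1],
    [[0,0.07,-0.03],[0,0,0],1],
    [[0,0.07,-0.03],[0,0,0],1],
    [[0,0.07,-0.02],[0,0,0],1],
    [[0,0.07,-0.02],[0,0,0],1],
    [[0,0.04,0],[0,0,0],1],
    [[0,0,0],[0,0,0],1]
  ]
}}

```text
time: 9.9
tool_pos: [0.5043, 0.2031, 0.0642]
tool_rot: [-0.565, 0.567, -0.424, 0.424]
contact_force: [-3.9, -7.9, 8.3]
gripper_width: 0.406
```

```bash
python3 -c "
from h import *
chk(BR,0)
lidfit(BR,'side',.12,.24)
lidfit(BR,'scene',.12,.24)"
```

```text
9.9 grasp in box x,y,z [-0.0471  0.0004] 0.0829 model [-0.042 -0.   ] 0.0875 F [-3.9 -7.9  8.3] w 0.406
side 1289 1377 [ 0.0017 -0.0015  0.0637] angle -0.0017
scene 869 932 [-0.0011  0.0015  0.063 ] angle 0.0011
```

Both cameras now read the lid flat (|angle| < 0.002 rad, top at about 63.5 mm as expected), so it is closed. Releasing and retreating upward.

>>> {"method": "drive_tool", "body": {
  "motion": [
    [[0,0,0],[0,0,0],0],
    [[0,0,0],[0,0,0],-1],
    [[0,0,0],[0,0,0],-1],
    [[0,-0.2,0],[0,0,0],-1],
    [[0,-0.6,0],[0,0,0],-1],
    [[0,-1,0],[0,0,0],-1],
    [[0,-1,0],[0,0,0],-1],
    [[0,-1,0],[0,0,0],-1],
    [[0,-1,0],[0,0,0],-1],
    [[0,-1,0],[0,0,0],-1],
    [[0,0,0],[0,0,0],-1]
  ]
}}

```text
time: 11.1
tool_pos: [0.5074, 0.205, 0.2146]
tool_rot: [0.569, -0.563, 0.422, -0.426]
contact_force: [0.6, -0.6, 0.3]
gripper_width: 1.0
```

```bash
python3 -c "
from h import *
chk(BR,0)
lidfit(BR,'side',.12,.24)
p=pull(PA,0); p[2]+=.11
togo(p,Rgoal(PA['yaw']))
f=grab('scene'); cv2.imwrite('pics/sc3.png',f['img'])
for n in('scene','side'):
    c=cloud(load(n)).reshape(-1,3); c=c[(np.hypot(c[:,0]-p[0],c[:,1]-p[1])<.03)&(c[:,2]>.09)&(c[:,2]<.12)]
    y=PA['yaw'];l=(c[:,:2]-PA['c'])@np.array([[np.cos(y),-np.sin(y)],[np.sin(y),np.cos(y)]]); print(n,len(c),l.min(0),l.max(0),c[:,2].max())
"
```

```text
11.1 grasp in box x,y,z [-0.0438  0.0013] 0.2333 model [-0.042 -0.   ] 0.0875 F [ 0.6 -0.6  0.3] w 1.0
side 1737 1737 [ 0.0012 -0.0023  0.0637] angle -0.0012
turn units [-0.068  5.76  -0.016] shift units in goal axes [16.35  1.12 -1.08] in world mm [-114.7 -393.2  -28.1]
scene 77 [-0.07314119 -0.01936707] [-0.05673067  0.01654866] 0.10309180258702011
side 75 [-0.07731884 -0.01662872] [-0.06149667  0.01931258] 0.10281734700279127
```

>>> {"method": "drive_tool", "body": {
  "motion": [
    [[0,0,0],[0,0.96,0],-1],
    [[0,0,0],[0,0.96,0],-1],
    [[0,0,0],[0,0.96,0],-1],
    [[0,0,0],[0,0.96,0],-1],
    [[0,0,0],[0,0.96,0],-1],
    [[0,0,0],[0,0.96,0],-1],
    [[0.96,0,-0.1],[0,0,0],-1],
    [[0.96,0,-0.1],[0,0,0],-1],
    [[0.96,0,-0.1],[0,0,0],-1],
    [[0.96,0,-0.1],[0,0,0],-1],
    [[0.96,0,-0.1],[0,0,0],-1],
    [[0.96,0,-0.1],[0,0,0],-1]
  ]
}}

```text
time: 12.4
tool_pos: [0.4576, 0.0662, 0.2065]
tool_rot: [0.442, -0.444, 0.552, -0.551]
contact_force: [-0.1, 0.2, 0.1]
gripper_width: 0.999
```

>>> {"method": "drive_tool", "body": {
  "motion": [
    [[0.96,0,-0.1],[0,0,0],-1],
    [[0.96,0,-0.1],[0,0,0],-1],
    [[0.96,0,-0.1],[0,0,0],-1],
    [[0.96,0,-0.1],[0,0,0],-1],
    [[0.96,0,0],[0,0,0],-1],
    [[0.96,0,0],[0,0,0],-1],
    [[0.96,0,0],[0,0,0],-1],
    [[0.96,0,0],[0,0,0],-1],
    [[0.96,0,0],[0,0,0],-1],
    [[0.96,0,0],[0,0,0],-1],
    [[0.96,0,0],[0,0,0],-1],
    [[0,0,0],[0,0,0],-1]
  ]
}}

```text
time: 13.6
tool_pos: [0.3909, -0.19, 0.2067]
tool_rot: [0.441, -0.442, 0.553, -0.551]
contact_force: [-0.5, 0.0, -0.2]
gripper_width: 1.0
```

```bash
python3 - <<'E'
from h import *
s=manip.state(); print(s['time'],s['tool_pos'],s['joint_pos'].round(2))
p=pull(PA,0); togo(p,Rgoal(PA['yaw']),.015)
f=grab('wrist'); cv2.imwrite('pics/w3.png',f['img'])
c=cloud(f).reshape(-1,3); y=PA['yaw'];M=np.array([[np.cos(y),-np.sin(y)],[np.sin(y),np.cos(y)]])
c=c[(np.hypot(c[:,0]-p[0],c[:,1]-p[1])<.04)&(c[:,2]>.09)&(c[:,2]<.12)];l=(c[:,:2]-PA['c'])@M; print(len(c),l.min(0),l.max(0),c[:,2].max())
r=cv2.minAreaRect(l.astype(np.float32)*1000); print(r)
E
```

```text
13.6 [ 0.39087587 -0.18996794  0.20674221] [-0.62 -0.41  2.06 -0.    1.5   1.17]
turn units [ 0.032 -0.04  -0.006] shift units in goal axes [-0.06  5.17  0.02] in world mm [   0.7    1.5 -129.2]
595 [-0.0739718  -0.01578176] [-0.05877384  0.02018361] 0.10021804344826937
((-66.29837036132812, 2.213235855102539), (36.014949798583984, 15.132794380187988), 89.5451889038086)
```

View pics/w3.png

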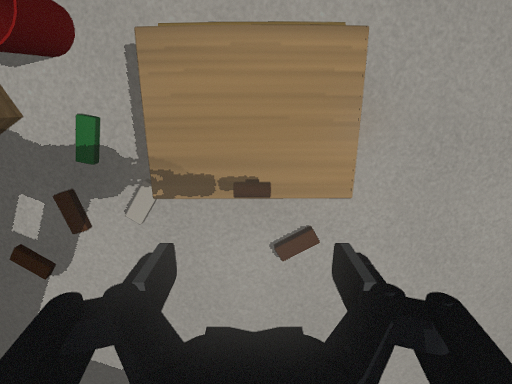

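The wrist view shows the pastel pull at px (252,189), square to the jaws and within 2 mm of where I expect it. Descending and gripping.

>>> {"method": "drive_tool", "body": {
  "motion": [
    [[-0.09,0.8,0],[0,0,0],-1],
    [[0,1,0],[0,0,0],-1],
    [[0,1,0],[0,0,0],-1],
    [[0,1,0],[0,0,0],-1],
    [[0,0.7,0],[0,0,0],-1],
    [[0,0.4,0],[0,0,0],-1],
    [[0,0.25,0],[0,0,0],-1],
    [[0,0,0],[0,0,0],-1],
    [[0,0,0],[0,0,0],-1]
  ]
}}

```text
time: 14.55
tool_pos: [0.3931, -0.1866, 0.0803]
tool_rot: [-0.443, 0.443, -0.551, 0.552]
contact_force: [0.6, -0.1, 0.3]
gripper_width: 1.0
```

>>> {"method": "drive_tool", "body": {
  "motion": [
    [[0,0,0],[0,0,0],0],
    [[0,0,0],[0,0,0],0.3],
    [[0,0,0],[0,0,0],1],
    [[0,0,0],[0,0,0],1],
    [[0,0,0],[0,0,0],1]
  ]
}}

```text
time: 15.05
tool_pos: [0.3925, -0.1882, 0.0807]
tool_rot: [-0.442, 0.444, -0.55, 0.552]
contact_force: [-3.2, -3.5, 3.0]
gripper_width: 0.406
```

```bash
python3 - <<'E'
from h import *
chk(PA,0)
b=PA
t=np.linspace(0,np.radians(50),29); P=np.array([[b['dx']-b['px']*np.cos(a)+.032*np.sin(a),b['h']+b['px']*np.sin(a)+.032*np.cos(a)] for a in t])
for a,r in zip(t[1:],np.diff(P,axis=0)/.025): print(round(a,3),'y',round(-r[1],2),'z',round(r[0],2))
E
```

```text
15.05 grasp in box x,y,z [-0.0661  0.0006] 0.0994 model [-0.067  0.   ] 0.0925 F [-3.2 -3.5  3. ] w 0.406
0.031 y -0.19 z 0.04
0.062 y -0.19 z 0.05
0.093 y -0.19 z 0.05
0.125 y -0.18 z 0.06
0.156 y -0.18 z 0.07
0.187 y -0.18 z 0.07
0.218 y -0.18 z 0.08
0.249 y -0.18 z 0.08
0.28 y -0.17 z 0.09
0.312 y -0.17 z 0.09
0.343 y -0.17 z 0.1
0.374 y -0.16 z 0.1
0.405 y -0.16 z 0.11
0.436 y -0.16 z 0.11
0.467 y -0.15 z 0.12
0.499 y -0.15 z 0.12
0.53 y -0.15 z 0.13
0.561 y -0.14 z 0.13
0.592 y -0.14 z 0.14
0.623 y -0.13 z 0.14
0.654 y -0.13 z 0.15
0.686 y -0.12 z 0.15
0.717 y -0.12 z 0.15
0.748 y -0.11 z 0.16
0.779 y -0.11 z 0.16
0.81 y -0.1 z 0.16
0.841 y -0.1 z 0.17
0.873 y -0.09 z 0.17
```

The dowel sits close to the finger ends, only 12 mm from the TCP. I'll regrip about 6 mm lower for a secure hold.

>>> {"method": "drive_tool", "body": {
  "motion": [
    [[0,0,0],[0,0,0],-0.3],
    [[0,0,0],[0,0,0],-0.3],
    [[0,0.12,-0.02],[0,0,0],-0.3],
    [[0,0.12,-0.02],[0,0,0],-0.3],
    [[0,0,0],[0,0,0],-0.3],
    [[0,0,0],[0,0,0],0.3],
    [[0,0,0],[0,0,0],1],
    [[0,0,0],[0,0,0],1],
    [[0,0,0],[0,0,0],1]
  ]
}}

```text
time: 15.95
tool_pos: [0.3911, -0.1879, 0.0739]
tool_rot: [-0.441, 0.444, -0.551, 0.552]
contact_force: [-3.4, -6.0, 0.6]
gripper_width: 0.409
```

```bash
python3 -c "
from h import *
chk(PA,0)
f=grab('wrist'); cv2.imwrite('pics/w4.png',f['img'])"
```

```text
15.95 grasp in box x,y,z [-0.0676  0.0006] 0.0926 model [-0.067  0.   ] 0.0925 F [-3.4 -6.   0.6] w 0.409
```

View pics/w4.png

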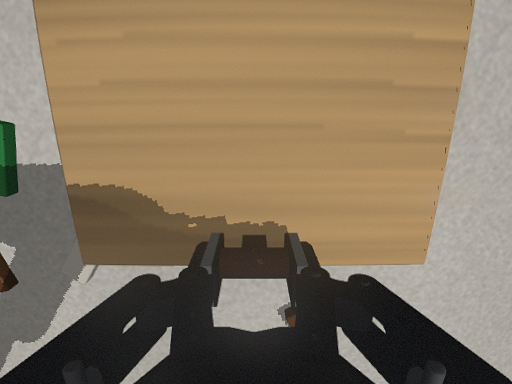

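Dowel pinched centrally at px (255,262), grasp height matching the model to 0.1 mm. Lifting along the arc.

>>> {"method": "drive_tool", "body": {
  "motion": [
    [[0,-0.19,0.04],[0,0,0],1],
    [[0,-0.19,0.05],[0,0,0],1],
    [[0,-0.19,0.05],[0,0,0],1],
    [[0,-0.18,0.06],[0,0,0],1],
    [[0,-0.18,0.07],[0,0,0],1],
    [[0,-0.18,0.07],[0,0,0],1],
    [[0,-0.18,0.08],[0,0,0],1],
    [[0,-0.18,0.08],[0,0,0],1],
    [[0,-0.17,0.09],[0,0,0],1],
    [[0,-0.17,0.09],[0,0,0],1],
    [[0,0,0],[0,0,0],1]
  ]
}}

```text
time: 17.1
tool_pos: [0.4078, -0.1916, 0.1186]
tool_rot: [-0.441, 0.444, -0.551, 0.552]
contact_force: [-0.1, -7.5, -4.7]
gripper_width: 0.409
```

```bash
python3 -c "
from h import *
chk(PA,.312)"
```

```text
17.1 grasp in box x,y,z [-0.0505  0.0006] 0.1373 model [-0.0498  0.    ] 0.1376 F [-0.1 -7.5 -4.7] w 0.409
```

Tracking the model with low force, so I'll continue.

>>> {"method": "drive_tool", "body": {
  "motion": [
    [[0,-0.17,0.1],[0,0,0],1],
    [[0,-0.16,0.1],[0,0,0],1],
    [[0,-0.16,0.11],[0,0,0],1],
    [[0,-0.16,0.11],[0,0,0],1],
    [[0,-0.15,0.12],[0,0,0],1],
    [[0,-0.15,0.12],[0,0,0],1],
    [[0,-0.15,0.13],[0,0,0],1],
    [[0,-0.14,0.13],[0,0,0],1],
    [[0,-0.14,0.14],[0,0,0],1],
    [[0,-0.13,0.14],[0,0,0],1],
    [[0,0,0],[0,0,0],1]
  ]
}}

```text
time: 18.2
tool_pos: [0.4365, -0.1979, 0.1556]
tool_rot: [-0.441, 0.444, -0.551, 0.552]
contact_force: [-2.0, -7.0, -5.4]
gripper_width: 0.41
```

```bash
cat >> h.py <<'E'
def lidang(b,D,W):
    y=b['yaw']; M=np.array([[np.cos(y),-np.sin(y)],[np.sin(y),np.cos(y)]])
    for n in('scene','side'):
        c=cloud(grab(n)).reshape(-1,3); l=np.c_[(c[:,:2]-b['c'])@M,c[:,2]]
        q=l[(np.abs(l[:,1])<W/2-.008)&(np.abs(l[:,1])>.055)&(l[:,2]>b['h']+.02)&(l[:,2]<.24)&(l[:,0]>-.1)&(l[:,0]<.11)]
        best=None; rng=np.random.default_rng(0)
        for _ in range(300):
            a=q[rng.choice(len(q),3,replace=False)]; m=np.cross(a[1]-a[0],a[2]-a[0]); m/=np.linalg.norm(m)+1e-12
            if abs(m[1])>.1: continue
            k=np.abs((q-a[0])@m)<.003
            if best is None or k.sum()>best.sum(): best=k
        p=q[best]; V=np.linalg.svd(p-p.mean(0),full_matrices=False)[2][2]; V*=np.sign(V[2])
        d=(p.mean(0)-[b['dx'],0,b['h']])@V
        print(n,len(q),best.sum(),'angle deg',np.degrees(np.arctan2(V[0],V[2])).round(2),'ny',V[1].round(3),'offset from hinge mm',(d*1000).round(1))
E
python3 -c "
from h import *
chk(PA,.623); lidang(PA,.17,.22)"
```

```text
18.2 grasp in box x,y,z [-0.0211  0.0006] 0.1743 model [-0.0198  0.    ] 0.1752 F [-2.  -7.  -5.4] w 0.41
scene 2182 1728 angle deg 34.05 ny 0.001 offset from hinge mm 7.9
side 294 211 angle deg 33.61 ny 0.004 offset from hinge mm 9.6
```

>>> {"method": "drive_tool", "body": {
  "motion": [
    [[0,-0.13,0.15],[0,0,0],1],
    [[0,-0.12,0.15],[0,0,0],1],
    [[0,-0.12,0.15],[0,0,0],1],
    [[0,-0.11,0.16],[0,0,0],1],
    [[0,-0.11,0.16],[0,0,0],1],
    [[0,-0.1,0.16],[0,0,0],1],
    [[0,-0.1,0.17],[0,0,0],1],
    [[0,-0.09,0.17],[0,0,0],1],
    [[0,0,0],[0,0,0],1]
  ]
}}

```text
time: 19.2
tool_pos: [0.467, -0.2047, 0.1777]
tool_rot: [0.44, -0.444, 0.552, -0.551]
contact_force: [-4.1, -6.5, -2.1]
gripper_width: 0.403
```

```bash
python3 -c "
from h import *
chk(PA,np.radians(50)); lidang(PA,.17,.22)"
```

```text
19.2 grasp in box x,y,z [0.0102 0.0006] 0.1964 model [0.0118 0.    ] 0.1975 F [-4.1 -6.5 -2.1] w 0.403
scene 2431 1961 angle deg 47.89 ny -0.0 offset from hinge mm 7.1
side 256 232 angle deg 48.76 ny 0.002 offset from hinge mm -0.9
```

The lid reads about 48–49°, so I'll nudge it 1.5° further.

>>> {"method": "drive_tool", "body": {
  "motion": [
    [[0,-0.04,0.08],[0,0,0],1],
    [[0,-0.04,0.08],[0,0,0],1],
    [[0,0,0],[0,0,0],1],
    [[0,0,0],[0,0,0],1],
    [[0,0,0],[0,0,0],1]
  ]
}}

```text
time: 19.8
tool_pos: [0.4705, -0.2054, 0.1796]
tool_rot: [0.44, -0.444, 0.552, -0.551]
contact_force: [-4.2, -5.4, -1.6]
gripper_width: 0.401
```

```bash
python3 -c "
from h import *
chk(PA,np.radians(50)); lidang(PA,.17,.22); lidfit(BR,'side',.12,.24,load('side')); lidfit(BR,'scene',.12,.24,load('scene'))
cv2.imwrite('pics/fin.png',np.hstack([cv2.resize(load(n)['img'],(400,300)) for n in('scene','side')]))"
```

```text
19.8 grasp in box x,y,z [0.0138 0.0006] 0.1983 model [0.0118 0.    ] 0.1975 F [-4.2 -5.4 -1.6] w 0.401
scene 2444 2008 angle deg 49.56 ny -0.001 offset from hinge mm 6.8
side 300 279 angle deg 50.28 ny 0.002 offset from hinge mm -1.0
side 1745 1745 [ 0.001  -0.0019  0.0637] angle -0.001
scene 853 873 [-0.0005  0.0031  0.0629] angle 0.0005
```

View pics/fin.png

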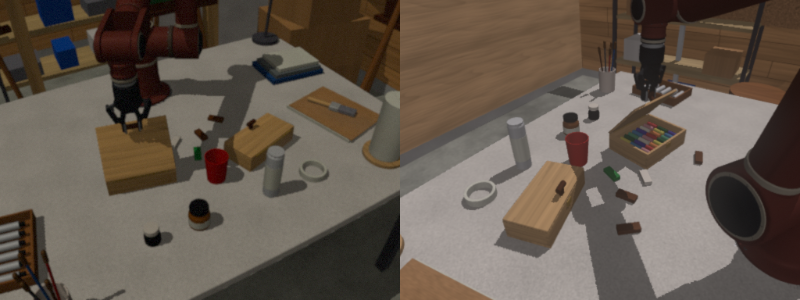

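The final pictures show the brush box shut, the pastel lid raised and held by the gripper, and the loose items where they stood. The lid reads 49.6–50.3°, so I'm handing in.

```bash
python3 -c "
from h import *
print(manip.job_done())"
```

```text
the job is handed in; nothing more can be done
None
```

The brush box is closed, and the pastel box lid is held open at about 50° with the gripper still on its pull. I handed the job in at about 20 s of the 51 s allowed; it reports no verdict.

- **Brush lid:** I pinched its pull and lowered it along its arc. The push on the tool reached about 25 N partway, so I eased it. At the end of the planned arc both cameras showed the lid still about 5° open, so I lowered it the rest of the way before letting go. It now reads flat to within 0.002 rad.
- **Pastel lid:** I gripped its pull, regripped 6 mm lower for a better hold, and raised it in steps. It read 48–49° at first, so I nudged it 1.5° further.
- **Last checks:** one camera reads the pastel lid at 49.6° and the other at 50.3°. The angle worked out from the gripper's position would put it slightly higher, at about 51°. Forces on the tool are under 8 N.
- **Other items:** the cup, eraser, can, jar, tape and ink bottle look unmoved in the final pictures. I judged that by eye and did not measure it.

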